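# Seat a reference filter in a bench photometer and snap its light shield shut

## Robot

A 6-joint arm with a two-finger parallel gripper is mounted at the origin on the work surface. World frame = base frame: x ahead of the robot, y to its left, z up, the work surface at z = 0. Lengths are in mm, angles in rad, forces in N, time in s.
With the tool pointing down it reaches from about 250 to 800 mm from the base axis. Payload 3.9 kg.
Tool frame: the origin (TCP) lies at the very end of the fingers, on their centre line; the grasp point (between the pads) lies 19 mm behind it; z points along the fingers, y is the direction in which the jaws open and shut (so a half turn about z gives the same grasp; the last joint's range is limited). The gripper opens to 85 mm and grips with 20 to 120 N. Pads are 22 mm wide; open, the fingers measure 114 mm over their backs; the gripper's body (76 mm by 85 mm) begins 54 mm behind the grasp point. The pads swing forward as they close: fully open they stand 13 mm farther back than shut.
Start: joints at [1.291, 0.26, -0.138, 1.173, 0, 1.571], TCP at [144.981, 504.575, 231.304] pointing down, gripper open.
Joint ranges: [-2.78, 2.78], [-0.83, 1.72], [-1.28, 1.37], [-1.9, 2.12], [-1.57, 1.48], [-3.14, 3.14]. Speed limits (rad/s): [2.57, 2.57, 3.14, 3.14, 3.14, 3.14].

## Interface

Orientations are given as [roll, pitch, yaw] about the fixed x, y, z axes, in that order (R = Rz(yaw) Ry(pitch) Rx(roll)).
In Python, from workcell import robot gives the robot as it stands. The module is installed in compiled form; this text tells all that it offers. Calls block until the motion is done:
- robot.reach(position, orientation): joint-space move of the TCP to a pose.
- robot.servo_line(position, orientation=None, rate=150): straight line of the TCP; orientation=None keeps the orientation; rate is the mean speed in mm/s.
- robot.set_joints(angles): joint-space move.
- robot.gripper_to(opening): opening from 0.0 (shut) to 1.0 (fully open); the grip force is fixed at half the most; returns when the fingers have stopped.
- robot.pause(seconds).
- robot.inverse_kinematics(position, orientation): joint angles nearest the present ones, or None.
- robot.get_obs(): the state.
- robot.read_camera(name): name is "scene" or "top" or "wrist"; returns a dict with "image" (384x512x3 uint8, blue, green, red), "range_z" (384x512 float32, mm along the optical axis (not along the pixel's ray), 0 where there is no reading), "intrinsics" (3x3 intrinsics, pixels), "dist_coeffs" ([k1, k2, p1, p2, k3] as OpenCV has them; the pictures are not rectified), "rvec" (rotation vector, rad) and "tvec" (3), from world to camera coordinates, as OpenCV has them; the wrist camera has in their place "T_tool_cam" (4x4, takes a point from camera to tool coordinates, whose origin is the TCP and whose axes are the flange's). Camera axes: x right, y down, z forward; pixel columns grow to the right and rows downward; lengths in mm; the calibration is good to about 2 mm. A picture is of the moment at which its call begins: read the wrist's pose just before it.
A pose or a line that the arm cannot do raises robot.MotionError and nothing moves.
- robot.finish_job(): hands the job in, once; it reports no verdict.
The state is a dict: "time_s": time; "joint_positions": joint angles; "dq": joint speeds; "joint_torque": joint torques, N m; "tcp_pos": TCP position; "tool_rot": TCP orientation; "force": force on the tool from outside, world axes, zero at the start; "moment": the same for the moment, N m; "opening": opening from 0.0 (shut) to 1.0 (fully open).
Only numpy, scipy, OpenCV 4.12 (cv2) and the standard library are available. Lean on these libraries where they do the work, as an engineer would, in place of code of your own. Each camera call takes 0.05 s, during which the arm holds its last target. There are 200 camera calls.

## Task

Ready the photometer for its calibration check: take the reference filter (the dark metal block with a slot window) from the rack and stand it in the cell well with its windows facing the front and back of the instrument, pressed gently but fully home against the leaf spring that grips it. Then, with the filter home, ease the open light shield over past its snap point and let go, so that it springs shut by itself; do not force the filter or the shield, do not push the shield down onto its stop, and leave the other things where they are.

Things in the scene. Friction and masses are not known exactly. Their poses are not given: they have to be found in the camera images.
- photometer: White and grey bench photometer, fixed, 260 (x, depth) x 220 (y, width) x 85 mm high. Origin: centre of its underside; x points from its front (display, robot side) to its back, y to its left, z up. The flat deck is 85 mm above the origin.
- well (a point): Nominal centre of the square cell well's mouth, level with the deck, 85 mm above the bench; axes as the photometer's. The well is cut in the cell holder, a bare-metal 50 mm block flush with the deck, which screws have set up to 2.2 mm off this point in x and y: find the true mouth by feel or sight. 14.0 x 14.0 mm, straight, square-edged, 36 mm deep to a hard seat; square to the photometer. Over 30 N from the filter damages it.
- filter_head (a point): Reference filter: dark metal block, 12.5 x 12.5 x 52 mm tall, 30 g, upright in a rack slot, upper 37 mm free. This point: on its axis, 12 mm below the top, where to grip it. x points through its two glass slot windows (6.5 mm wide); the faces across y are plain metal, for gripping. Home in the well its top stands 16 mm above the deck: press on the flat top, or hold only the top 12 mm, to get it there.
- filter_foot (a point): Centre of the filter's underside; axes as filter_head's. Home: 36 mm below the well's mouth. A bowed leaf spring in the well's left (+y) wall, its crest 18 mm down, stands 2.6 mm out and presses on the filter with 3 to 5 N: it does not drop home but must be pushed past the leaf, against 3 to 10 N of drag from about 12 mm down to the end, until it stops on the seat.
- shield (a joint): Light shield angle: 0 open (leaning back, the start), 2.10 rad shut, flat over the well. An over-centre spring holds it at each stop with about 0.3 N m, less and less towards the snap point half way (1.05 rad); past that it springs on to the other stop by itself, slowed by a damper (0.15 N m s/rad). It cannot shut on a filter over about 4 mm proud of home. Over 15 N from the hand damages it.
- shield_hinge (a point): Middle of the shield's hinge line, along the photometer's y, 40 mm behind the well's centre and 24 mm above the deck; axes as the photometer's. Lugs 30 mm high carry it at its two ends; a ridge 17 mm high lies on the deck to 22 mm behind it; the deck farther back is clear.
- shield_edge (a point): Middle of the shield's free edge on its outer face (the back when open), 76 mm from the hinge line. The shield is a black hood 66 mm wide: a plate 3 mm thick, its underside through the hinge line, with 21 mm skirts below at the front and sides. Open, this point is 41 mm behind the hinge and 64 mm above it.
- rack: White cuvette rack, fixed, 156 (x) x 44 (y) x 30 mm high, four square slots 15 mm deep in a row along x at -54, -18, 18 and 54 mm. Origin: centre of its underside.
- cuvette0: Empty clear cuvette, 12.5 x 12.5 x 45 mm, loose in the rack; leave it. Origin: centre of its foot.
- cuvette1: Another clear cuvette, same size, loose in the rack; leave it. Origin: centre of its foot.
- wash: White wash bottle, 60 mm across, 140 mm tall, behind the work; leave it. Origin: centre of its foot.
Mind the look-alikes: they are no part of the job. Leave any green or red look-alike of the part that bears filter_head alone.

How it is judged:
By the outcome, as a careful person would: the job done as asked, in the order asked, and still so for the second after the job is handed in, with the robot touching nothing.
It also fails if it takes over 72 s, if anything falls off the work surface, if the arm or the gripper's body presses on something with over 40 N, if the wrist force passes 120 N, or if a joint passes its speed limit or range.

## Working session

There is one attempt and no reset: what is moved stays moved. The work goes in short steps, each a Python script; the robot and the scene stay as the last script left them, time stands still between calls to the robot, and variables do not carry over. Pictures are saved under pics/ and viewed, about 8 in all and at most 12, crops included, and the job is handed in when it is done.

```bash
mkdir -p pics
cat > h.py <<'E'
import numpy as np, cv2
from workcell import robot
from scipy.spatial.transform import Rotation as R
def cam(name):
    o=robot.get_obs(); c=robot.read_camera(name)
    K=c["intrinsics"];d=np.array(c["dist_coeffs"])
    if name=="wrist":
        T=np.eye(4);T[:3,:3]=R.from_euler('xyz',o["tool_rot"]).as_matrix() if np.size(o["tool_rot"])==3 else np.array(o["tool_rot"]);T[:3,3]=o["tcp_pos"]
        M=T@np.array(c["T_tool_cam"])
    else:
        M=np.eye(4);r=cv2.Rodrigues(np.array(c["rvec"],float))[0];M[:3,:3]=r.T;M[:3,3]=-r.T@np.array(c["tvec"]).ravel()
    return dict(img=c["image"],rz=c["range_z"],K=np.array(K),d=d,M=M)
def ray(c,px):
    n=cv2.undistortPoints(np.array(px,float).reshape(-1,1,2),c["K"],c["d"]).reshape(-1,2)
    return np.c_[n,np.ones(len(n))]@c["M"][:3,:3].T
def plane(c,px,z):
    D=ray(c,px);o=c["M"][:3,3];return o+D*((z-o[2])/D[:,2])[:,None]
def depth(c,px):
    px=np.array(px).reshape(-1,2);z=np.array([c["rz"][int(v),int(u)] for u,v in px]);return c["M"][:3,3]+ray(c,px)*z[:,None]
def proj(c,P):
    W=np.linalg.inv(c["M"]);return cv2.projectPoints(np.array(P,float).reshape(-1,1,3),cv2.Rodrigues(W[:3,:3])[0],W[:3,3],c["K"],c["d"])[0].reshape(-1,2)
def save(c,n,crop=None,s=1):
    im=c["img"]
    if crop: x0,y0,x1,y1=crop;im=im[y0:y1,x0:x1]
    cv2.imwrite("pics/"+n+".png",cv2.resize(im,None,fx=s,fy=s,interpolation=cv2.INTER_CUBIC))
E
python3 - <<'E'
from h import *
import pickle
print(robot.get_obs())
cs={n:cam(n) for n in("scene","top")}
pickle.dump(cs,open("c0.pkl","wb"))
for n in cs: save(cs[n],n+"0",s=1.5); print(n,cs[n]["M"].round(2).tolist(),cs[n]["K"].tolist())
E
```

```text
{'time_s': 0.0, 'joint_positions': array([ 1.29099276e+00,  2.60707447e-01, -1.39401206e-01,  1.17271616e+00,
       -3.09268848e-06,  1.57080923e+00]), 'dq': array([-8.76110737e-05, -1.02360635e-03, -6.54639904e-04,  9.30741076e-04,
        1.09413393e-03,  1.48756910e-03]), 'joint_torque': array([-1.31573408e-03, -4.05679250e+01,  2.53922921e+01,  1.88955513e-02,
       -1.17508321e-04,  8.39950701e-06]), 'tcp_pos': array([144.79402895, 503.90534574, 230.44048251]), 'tool_rot': array([-3.13956417e+00,  3.11885949e-06,  2.86177619e+00]), 'force': array([-0.94157229,  0.22495903,  0.07649785]), 'moment': array([0.02942339, 0.01794361, 0.0249491 ]), 'opening': 0.9974084365199772}
scene [[0.82, 0.41, -0.4, 866.61], [0.57, -0.59, 0.57, -420.76], [-0.0, -0.7, -0.72, 592.28], [0.0, 0.0, 0.0, 1.0]] [[346.80693495174125, 0.0, 253.3694620269903], [0.0, 346.80693495174125, 197.78208285943168], [0.0, 0.0, 1.0]]
top [[0.02, -0.98, 0.19, 396.74], [-1.0, -0.02, -0.0, -29.83], [0.01, -0.19, -0.98, 1133.02], [0.0, 0.0, 0.0, 1.0]] [[432.49470613337974, 0.0, 249.33090742562283], [0.0, 432.49470613337974, 196.9166045117116], [0.0, 0.0, 1.0]]
```

View pics/top0.png

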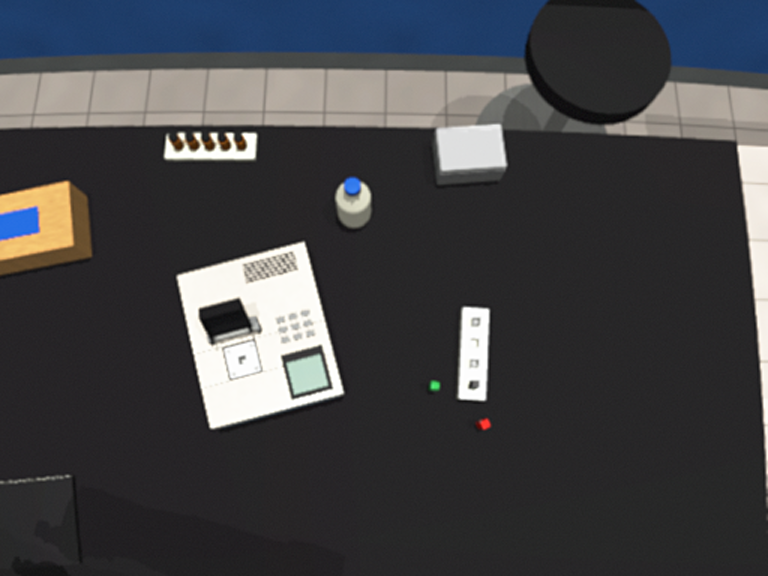

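View pics/scene0.png

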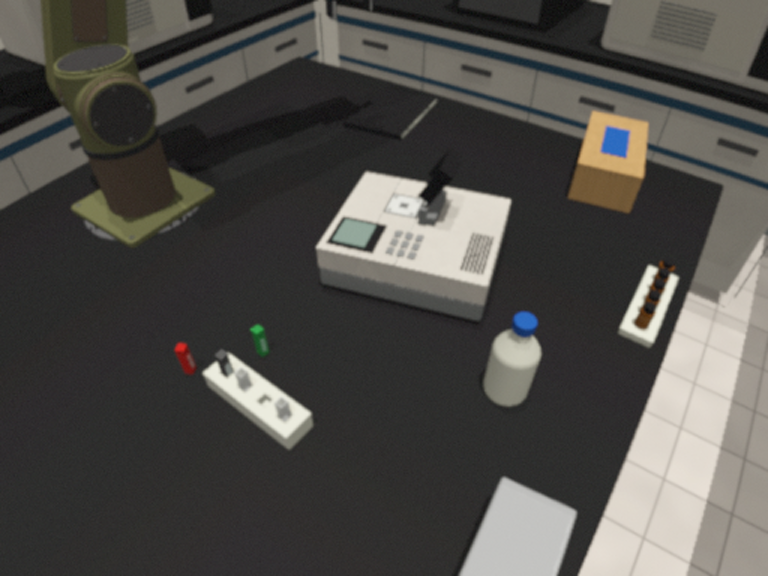

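Top view (in the 1.5x picture): photometer at about (260,335), with the cell holder at (242,360) and the open shield at (225,318). The rack is at (474,353).

Filter candidates: the dark block in the nearest rack slot (473,384), the loose green block (435,386) and the loose red block (485,424). The dark one fits "dark metal, in a rack slot". The other rack pieces are clear or grey cuvettes.

Run:
```python
from h import *
import pickle
cs=pickle.load(open("c0.pkl","rb"));t=cs["top"]
g=t["img"].min(2)
m=(g>120).astype(np.uint8)
def rect(x0,y0,x1,y1,z,name,thr=110):
    mm=np.zeros_like(m);mm[y0:y1,x0:x1]=(g>thr)[y0:y1,x0:x1]
    mm=cv2.morphologyEx(mm,cv2.MORPH_CLOSE,np.ones((3,3),np.uint8))
    c=max(cv2.findContours(mm,0,2)[0],key=cv2.contourArea)[:,0]
    P=plane(t,c,z);r=cv2.minAreaRect(P[:,:2].astype(np.float32));print(name,r,cv2.boxPoints(r).round(1).tolist())
rect(110,155,235,290,85,"photometer")
rect(300,200,330,270,30,"rack")
for n,px in dict(cell=(242/1.5,360/1.5),filt=(473.5/1.5,383/1.5)).items():
    z=85 if n=="cell" else 67
    print(n,plane(t,[px],z).round(1),depth(t,[px]).round(1))
a=cv2.resize(t["img"][195:290,275:345],None,fx=6,fy=6,interpolation=2)
b=cv2.resize(cs["scene"]["img"][215:300,110:215],None,fx=5,fy=5,interpolation=2)
h=max(a.shape[0],b.shape[0]);f=lambda i:cv2.copyMakeBorder(i,0,h-i.shape[0],0,0,0)
o=cv2.hconcat([f(a),f(b)]);o=cv2.resize(o,None,fx=.8,fy=.8);print(o.shape);cv2.imwrite("pics/rackcrop.png",o)
```

```text
photometer ((538.7734375, 156.599365234375), (264.0203552246094, 224.09315490722656), 16.1633358001709) [[380.79998779296875, 227.5], [443.20001220703125, 12.199999809265137], [696.7999877929688, 85.69999694824219], [634.4000244140625, 301.0]]
rack ((518.8416137695312, -204.7584686279297), (49.72315216064453, 160.8553466796875), 86.8697280883789) [[437.20001220703125, -225.1999969482422], [597.7999877929688, -234.0], [600.5, -184.3000030517578], [439.8999938964844, -175.5]]
cell [[493.9 179.7  85. ]] [[496.7 185.8  54.5]]
filt [[ 464.4 -198.7   67. ]] [[ 464.4 -198.7   67.5]]
(456, 756, 3)
```

View pics/rackcrop.png

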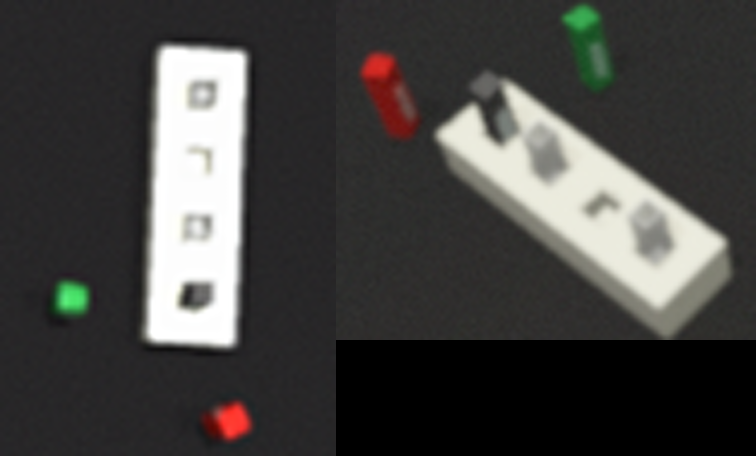

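The crop confirms it: the dark block with glass windows facing ±x is in the nearest slot. The neighbouring pieces are grey or clear, and the red and green ones stand outside the rack. Next I'll take close looks at the well and then the filter with the wrist camera.

Run:
```python
from h import *
import pickle
PI=np.pi
robot.reach([480,175,260],[PI,0,0.282]); robot.pause(.3)
w=cam("wrist");pickle.dump(w,open("w1.pkl","wb"));o=robot.get_obs();print(o["time_s"],o["tcp_pos"],o["tool_rot"],w["M"].round(2).tolist())
robot.reach([464,-199,180],[PI,0,-0.055]); robot.pause(.3)
v=cam("wrist");pickle.dump(v,open("w2.pkl","wb"));o=robot.get_obs();print(o["time_s"],o["tcp_pos"],o["tool_rot"],v["M"].round(2).tolist())
print(proj(w,[[494,180,85]]),proj(v,[[464,-199,67]]))
cv2.imwrite("pics/w12.png",cv2.resize(cv2.vconcat([w["img"],v["img"]]),None,fx=.78,fy=.78,interpolation=3))
```

```text
4.3 [479.98055888 175.04221739 260.00927141] [3.14158879e+00 7.28576090e-06 2.82107660e-01] [[0.28, -0.91, -0.31, 560.84], [-0.96, -0.26, -0.09, 198.15], [0.0, 0.33, -0.95, 402.84], [0.0, 0.0, 0.0, 1.0]]
9.4667 [ 464.01349472 -198.97235037  179.99860951] [ 3.14157866e+00 -3.83735597e-06 -5.49188800e-02] [[-0.06, -0.94, -0.33, 548.08], [-1.0, 0.05, 0.02, -203.88], [0.0, 0.33, -0.95, 322.86], [0.0, 0.0, 0.0, 1.0]]
[[256.66672563 153.78408373]] [[257.50864427 185.25063736]]
```

View pics/w12.png

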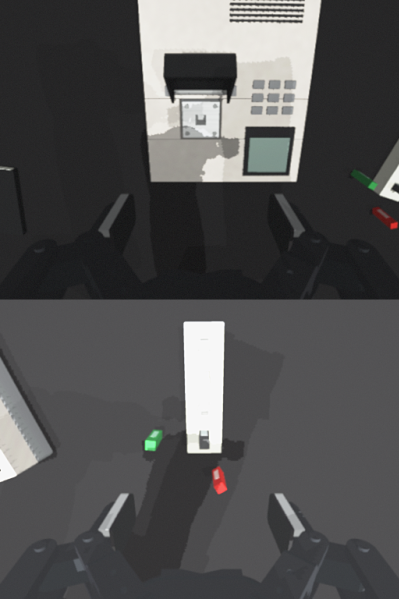

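Run:
```python
from h import *
import pickle
w=pickle.load(open("w1.pkl","rb"));v=pickle.load(open("w2.pkl","rb"))
a=w["img"][115:185,220:295];b=v["img"][155:205,225:300]
a=cv2.resize(a,None,fx=10,fy=10,interpolation=cv2.INTER_CUBIC)[:,:750]
print(a.shape)
b=cv2.resize(b,None,fx=10,fy=10,interpolation=cv2.INTER_CUBIC)
for im,x0,y0 in((a,220,115),(b,225,155)):
    for i in range(0,75,10):
        cv2.line(im,(i*10,0),(i*10,8),(0,0,255),2);cv2.putText(im,str(x0+i),(i*10,22),0,.45,(0,0,255),1)
        if i*10<im.shape[0]: cv2.line(im,(0,i*10),(8,i*10),(0,0,255),2);cv2.putText(im,str(y0+i),(10,i*10+5),0,.45,(0,0,255),1)
o=cv2.vconcat([a,b]);cv2.imwrite("pics/wz.png",cv2.resize(o,None,fx=.49,fy=.49,interpolation=3))
```

```text
(700, 750, 3)
```

View pics/wz.png

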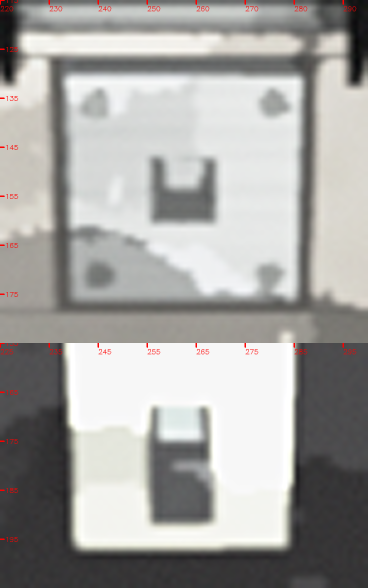

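Run:
```python
from h import *
import pickle
w=pickle.load(open("w1.pkl","rb"));v=pickle.load(open("w2.pkl","rb"))
print(w["K"][0,0])
m=plane(w,[(250.8,147),(263.9,147),(263.9,160.1),(250.8,160.1)],85);print(m.round(1),m.mean(0))
# cell holder outer edges (dark gap centre)
s=lambda x,y:(x/4.9+220,y/4.9+115)
m=plane(w,[s(58,66),s(307,64),s(305,303),s(66,306)],85);print(m.round(1),m.mean(0)); print(np.degrees([np.arctan2(*(m[0]-m[3])[[1,0]]),np.arctan2(*(m[1]-m[2])[[1,0]]),np.arctan2(-(m[1]-m[0])[0],(m[1]-m[0])[1])]))
print("deck depth",depth(w,[(243,152),(272,152),(257,168)]).round(1))
for y in range(174,196): print(y,v["img"][y,[258,262,266]].mean(1).astype(int),depth(v,[(262,y)]).round(1)[0])
f=plane(v,[(255.6,191.5),(268.6,191.5)],67);print(f)
# rack outline
g=v["img"].min(2);mm=(g>150).astype(np.uint8);mm[:, :230]=0;mm[:,300:]=0;mm[200:]=0
mm=cv2.morphologyEx(mm,cv2.MORPH_CLOSE,np.ones((15,15),np.uint8))
c=max(cv2.findContours(mm,0,2)[0],key=cv2.contourArea)[:,0];P=plane(v,c,30);r=cv2.minAreaRect(P[:,:2].astype(np.float32));print(r,cv2.boxPoints(r))
# photometer edges in w
g=w["img"].min(2);mm=(g>90).astype(np.uint8);mm[:, :170]=0
for y in (20,60,100,210,225):
    x=np.where(g[y,150:420]>90)[0]+150;print(y,x.min(),x.max(),plane(w,[(x.min(),y),(x.max(),y)],85).round(1).tolist())
```

```text
301.38495885891456
[[499.3 188.   85. ]
 [503.2 174.6  85. ]
 [489.5 170.6  85. ]
 [485.6 184.2  85. ]] [494.40155389 179.35279401  85.        ]
[[512.7 212.3  85. ]
 [527.8 161.5  85. ]
 [477.  145.8  85. ]
 [461.5 197.2  85. ]] [494.74741582 179.22459504  85.        ]
[  16.4282459    17.07483882 -163.47873552]
deck depth [[491.8 194.6  84.9]
 [500.3 164.7  84.5]
 [479.3 175.4  86.3]]
174 [208 217 158] [ 470.  -203.5   52.4]
175 [125 125 106] [ 469.7 -203.5   54.7]
176 [93 90 86] [ 469.8 -203.4   58.3]
177 [95 93 85] [ 469.9 -203.4   61.8]
178 [ 93 102 100] [ 470.3 -203.4   66.2]
179 [ 91 140 141] [ 470.  -203.3   68.2]
180 [ 92 150 162] [ 468.7 -203.3   67. ]
181 [ 93 110 163] [ 467.8 -203.2   67.2]
182 [ 94  94 150] [ 467.1 -203.2   68. ]
183 [ 94  93 113] [ 466.1 -203.1   67.7]
184 [91 95 95] [ 464.9 -203.1   66.8]
185 [94 97 91] [ 464.3 -203.    67.8]
186 [92 96 88] [ 463.1 -203.    67.2]
187 [94 95 88] [ 461.8 -202.9   66. ]
188 [92 96 87] [ 461.  -202.9   66.5]
189 [95 91 86] [ 460.4 -202.8   67.4]
190 [92 93 87] [ 459.4 -202.8   67.3]
191 [132 129 138] [ 458.5 -202.7   67.4]
192 [213 214 223] [ 444.4 -202.5   30.5]
193 [246 246 245] [ 443.2 -202.4   30. ]
194 [245 245 244] [ 442.1 -202.4   30. ]
195 [245 245 245] [ 440.8 -202.3   29.4]
[[ 458.18601208 -196.94757215   67.        ]
 [ 457.52052264 -208.63052273   67.        ]]
((518.2410888671875, -205.67457580566406), (46.744571685791016, 157.14356994628906), 87.10797882080078) [[ 438.59015 -225.05284]
 [ 595.53357 -232.98134]
 [ 597.892   -186.29631]
 [ 440.9486  -178.36781]]
20 178 409 [[597.7, 287.2, 85.0], [659.7, 76.3, 85.0]]
60 180 404 [[563.4, 278.1, 85.0], [625.3, 66.3, 85.0]]
100 183 399 [[526.9, 267.4, 85.0], [588.6, 55.5, 85.0]]
210 192 383 [[410.7, 233.1, 85.0], [471.3, 22.1, 85.0]]
225 193 381 [[392.4, 228.1, 85.0], [453.0, 16.6, 85.0]]
```

Run:
```python
from h import *
PI=np.pi;ya=-0.053
robot.gripper_to(0.4)
robot.reach([464.3,-202.7,110],[PI,0,ya])
robot.servo_line([464.3,-202.7,38],rate=80)
f0=robot.get_obs()["force"]
robot.gripper_to(0.0);robot.pause(.2)
o=robot.get_obs();print(o["time_s"],o["opening"],o["force"]-f0,o["tcp_pos"])
robot.servo_line([464.3,-202.7,100],rate=80)
robot.reach([480,176,200],[PI,0,0.281]);
robot.servo_line([494.4,179.4,135],rate=120);robot.pause(.3)
w=cam("wrist");o=robot.get_obs();print(o["time_s"],o["opening"],o["force"],o["tcp_pos"],o["tool_rot"])
import pickle;pickle.dump(w,open("w3.pkl","wb"))
im=w["img"][90:390,160:360];cv2.imwrite("pics/w3.png",cv2.resize(im,None,fx=3,fy=2*1.0 if 0 else 2,interpolation=2) if 0 else cv2.resize(im,None,fx=2,fy=2,interpolation=2))
```

```text
11.9667 0.13270441396919525 [-1.62018072  0.82500446  5.15789705] [ 464.8002156  -202.88036696   38.56065359]
18.7583 0.1305317513961487 [ 0.41431473 -0.62654698 -0.35937805] [494.68150888 179.49688931 135.56749838] [-3.14156426e+00 -1.09793956e-03  2.81005276e-01]
```

View pics/w3.png

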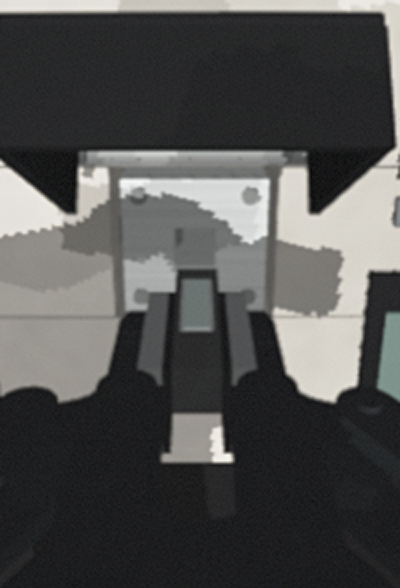

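Run:
```python
from h import *
import pickle
w=pickle.load(open("w3.pkl","rb"))
p=lambda x,y:(x/2+160,y/2+90)
g=w["img"].mean(2).astype(int)
print("row229 (foot)",[(x,g[229,x]) for x in range(243,275)])
for y in (208,212,216): print(y,[(x,g[y,x]) for x in range(240,276)])
for x in (252,258,264): print("col",x,[(y,g[y,x]) for y in range(196,232)])
T=np.array([494.68,179.50]);ex=np.array([np.cos(.281),np.sin(.281)]);ey=np.array([-ex[1],ex[0]])
for nm,q,z in(("footback L",p(178,268),112.5),("footback R",p(216,268),112.5),("mouth",p(176,228),85),("mouthR",p(215,228),85),("topback L",p(171,412),164.5),("topback R",p(223,412),164.5)):
    P=plane(w,[q],z)[0][:2]-T;print(nm,(P@ex).round(2),(P@ey).round(2))
for z,ax in((112.5,6.25),(164.5,6.25)):
  print(proj(w,[[*(T+ex*6.25+ey*s),z] for s in(6.25,-6.25)]))
```

```text
row229 (foot) [(243, np.int64(172)), (244, np.int64(172)), (245, np.int64(174)), (246, np.int64(171)), (247, np.int64(141)), (248, np.int64(84)), (249, np.int64(44)), (250, np.int64(48)), (251, np.int64(63)), (252, np.int64(74)), (253, np.int64(75)), (254, np.int64(77)), (255, np.int64(78)), (256, np.int64(78)), (257, np.int64(78)), (258, np.int64(75)), (259, np.int64(76)), (260, np.int64(74)), (261, np.int64(75)), (262, np.int64(77)), (263, np.int64(77)), (264, np.int64(74)), (265, np.int64(64)), (266, np.int64(43)), (267, np.int64(46)), (268, np.int64(78)), (269, np.int64(114)), (270, np.int64(133)), (271, np.int64(134)), (272, np.int64(134)), (273, np.int64(134)), (274, np.int64(135))]
208 [(240, np.int64(114)), (241, np.int64(113)), (242, np.int64(112)), (243, np.int64(112)), (244, np.int64(113)), (245, np.int64(113)), (246, np.int64(109)), (247, np.int64(94)), (248, np.int64(79)), (249, np.int64(76)), (250, np.int64(80)), (251, np.int64(92)), (252, np.int64(102)), (253, np.int64(101)), (254, np.int64(103)), (255, np.int64(104)), (256, np.int64(102)), (257, np.int64(102)), (258, 
[... 3899 characters left out ...]
64(102)), (211, np.int64(103)), (212, np.int64(101)), (213, np.int64(104)), (214, np.int64(104)), (215, np.int64(102)), (216, np.int64(103)), (217, np.int64(103)), (218, np.int64(103)), (219, np.int64(104)), (220, np.int64(105)), (221, np.int64(107)), (222, np.int64(112)), (223, np.int64(117)), (224, np.int64(90)), (225, np.int64(51)), (226, np.int64(40)), (227, np.int64(43)), (228, np.int64(47)), (229, np.int64(74)), (230, np.int64(101)), (231, np.int64(109))]
footback L 4.74 5.09
footback R 4.72 -6.45
mouth 6.84 6.5
mouthR 6.82 -6.98
topback L -6.87 5.42
topback R -6.9 -6.5
[[247.04864218 221.73787344]
 [267.68989555 221.70055044]]
[[243.16809868 271.65241087]
 [271.3551707  271.60009208]]
```

Run:
```python
from h import *
import pickle
w=pickle.load(open("w3.pkl","rb"))
g=w["img"].mean(2).astype(int)
T=np.array([494.68,179.50]);ex=np.array([np.cos(.281),np.sin(.281)]);ey=np.array([-ex[1],ex[0]])
for y in range(222,302,2):
    D=depth(w,[(258,y)])[0];q=D[:2]-T;print(y,g[y,[252,258,264]],(q@ex).round(2),(q@ey).round(2),D[2].round(1))
P=lambda x,y,z:proj(w,[[*(T+ex*x+ey*y),z]])[0].round(1)
print("pred topback",P(6.25,0,164),"topfront",P(-6.25,0,164),"footback",P(6.25,0,112),"tipL/R ends",P(11,6.25,135.5),P(11,-6.25,135.5))
```

```text
222 [114 113 112] -7.38 -0.39 83.9
224 [90 89 90] 4.81 -0.38 112.7
226 [41 40 40] 5.32 -0.38 116.5
228 [46 47 47] 4.67 -0.37 117.8
230 [102 106 101] 5.1 -0.37 121.3
232 [107 113 107] 5.58 -0.37 124.8
234 [106 111 107] 5.39 -0.37 126.9
236 [108 111 106] 5.31 -0.36 129.1
238 [108 111 108] 5.39 -0.36 131.6
240 [109 111 108] 4.67 -0.36 132.5
242 [109 110 111] 5.76 -0.36 136.7
244 [109 109 111] 5.41 -0.35 138.2
246 [108 110 110] 4.53 -0.35 138.8
248 [107 111 109] 5.02 -0.35 141.7
250 [112 111 109] 4.57 -0.35 142.9
252 [109 113 112] 5.21 -0.35 146.0
254 [130 136 131] 4.73 -0.34 147.1
256 [57 52 57] 4.98 -0.34 149.4
258 [41 38 42] 5.0 -0.34 151.2
260 [43 43 47] 5.08 -0.34 153.2
262 [45 43 42] 5.31 -0.34 155.3
264 [44 40 44] 4.83 -0.33 156.2
266 [40 41 44] 4.79 -0.33 157.8
268 [40 43 46] 4.28 -0.33 158.7
270 [42 39 43] 3.97 -0.33 159.9
272 [40 43 47] 4.71 -0.33 162.5
274 [45 39 45] 4.54 -0.33 163.8
276 [46 47 48] 4.6 -0.32 165.4
278 [44 45 47] 2.96 -0.32 164.6
280 [48 45 44] 0.95 -0.32 163.3
282 [45 44 45] -0.28 -0.32 163.1
284 [43 46 44] -0.37 -0.32 164.4
286 [44 46 46] -1.78 -0.32 164.0
288 [46 46 43] -2.26 -0.31 164.8
290 [47 42 46] -3.99 -0.31 163.9
292 [44 46 43] -4.43 -0.31 164.8
294 [41 40 43] -5.44 -0.31 164.9
296 [82 82 82] -6.08 -0.31 165.5
298 [150 152 151] -72.54 -0.29 84.4
300 [151 151 151] -73.13 -0.29 86.0
pred topback [257.3 271. ] topfront [257.3 294.2] footback [257.4 221.4] tipL/R ends [245.5 232.1] [269.1 232.1]
```

```bash
cat >> h.py <<'E'
ex=np.array([np.cos(.281),np.sin(.281)]);ey=np.array([-ex[1],ex[0]])
def loc(o,k="force",f0=0):
    v=np.array(o[k])-f0;return np.array([v[:2]@ex,v[:2]@ey,v[2]]).round(2)
E
python3 - <<'E'
from h import *
C0=np.array([494.4,179.4])+1.7*ex+.6*ey
z0=-.5
robot.servo_line([*C0,112],rate=60);robot.pause(.3)
o=robot.get_obs();f0=o["force"].copy();m0=o["moment"].copy();print(o["time_s"],o["tcp_pos"],loc(o))
def down(C):
    for z in (109,108,107,106,105):
        robot.servo_line([*C,z],rate=20);robot.pause(.05)
        o=robot.get_obs();f=o["force"]-f0
        print(z,o["tcp_pos"].round(2),loc(o,"force",f0),loc(o,"moment",m0))
        if f[2]>5: return False
    return True
ok=False
for dx,dy in((0,0),(.7,0),(-.7,0),(0,.7),(0,-.7)):
    C=C0+dx*ex+dy*ey
    robot.servo_line([*C,111],rate=40)
    print(dx,dy);ok=down(C)
    if ok:break
print(ok,robot.get_obs()["time_s"])
E
```

```text
19.5917 [496.1071391  180.50680054 112.29930657] [ 0.17  1.06 -0.38]
0 0
109 [495.76 180.41 108.87] [-0.51 -0.69 -0.92] [-0.02  0.01  0.04]
108 [495.88 180.46 107.99] [-0.68 -1.25  0.02] [0.05 0.02 0.01]
107 [495.87 180.45 106.97] [-0.16 -1.65  0.25] [ 0.08 -0.01 -0.  ]
106 [495.83 180.44 105.97] [-0.16 -1.23  0.53] [ 0.03 -0.02 -0.02]
105 [495.82 180.44 104.95] [-0.34 -1.8   0.01] [ 0.04 -0.01 -0.01]
True 21.3417
```

The filter entered at the first attempt. I'll keep going down while watching the force.

Run:
```python
from h import *
C0=np.array([494.4,179.4])+1.7*ex+.6*ey
f0=np.array([.17*ex[0]+1.06*ey[0],.17*ex[1]+1.06*ey[1],-.38])*np.array([0,0,1])
C=C0.copy()
for z in (103,101,99,97,96,95,94,93,92,91,90,89,88,87.3):
    robot.servo_line([*C,z],rate=20)
    o=robot.get_obs();f=loc(o,"force",f0);print(z,o["tcp_pos"].round(2),f,loc(o,"moment"))
    if f[2]>17 or abs(f[0])>12 or abs(f[1])>12: print("stop");break
print(robot.get_obs()["time_s"])
```

```text
103 [495.7  180.35 102.8 ] [-0.55  0.76 -0.74] [-0.    0.01  0.02]
101 [495.72 180.39 100.82] [-0.45 -0.51 -0.06] [-0.04 -0.04  0.  ]
99 [495.75 180.44  98.84] [ 0.91 -0.37  0.75] [-0.04 -0.01 -0.05]
97 [495.72 180.39  96.85] [ 0.28 -0.47 -0.61] [ 0.    0.06 -0.  ]
96 [496.   180.39  96.03] [ 0.57 -0.68  0.01] [-0.11 -0.04  0.  ]
95 [496.18 180.23  95.09] [ 0.57 -1.98  0.93] [-0.31 -0.08  0.05]
94 [496.29 180.17  94.18] [-0.21 -2.55  2.04] [-0.66 -0.12 -0.02]
93 [496.22 180.23  92.99] [ 1.1  -3.11  1.7 ] [-0.73 -0.21  0.04]
92 [496.01 180.33  91.88] [ 1.6  -3.23  0.26] [-0.8  -0.36  0.01]
91 [495.88 180.31  90.87] [ 0.64 -4.68  1.22] [-0.87 -0.28 -0.02]
90 [495.74 180.32  89.82] [ 0.64 -4.6   0.21] [-0.92 -0.21 -0.02]
89 [495.66 180.32  88.8 ] [ 0.26 -3.62 -0.47] [-0.91 -0.13  0.01]
88 [495.7  180.35  87.86] [ 0.15 -3.55  0.45] [-0.87 -0.14  0.02]
87.3 [495.73 180.4   87.18] [-0.21 -3.46  1.53] [-0.88 -0.04 -0.03]
24.8417
```

Run:
```python
from h import *
C=np.array([494.4,179.4])+.7*ex-0.2*ey   # over the filter top
H=np.array([494.4,179.4])+1.7*ex+.6*ey
robot.gripper_to(0.35)
robot.servo_line([*H,130],rate=80)
robot.gripper_to(0.0)
robot.servo_line([*C,121],rate=60);robot.pause(.2)
o=robot.get_obs();f0=o["force"].copy();print(o["time_s"],o["opening"],o["tcp_pos"])
z=121
while z>98.6:
    z-=1.0 if z>103.5 else .4
    robot.servo_line([*C,z],rate=20)
    o=robot.get_obs();f=loc(o,"force",f0);print(round(z,1),o["tcp_pos"].round(2),f,loc(o,"moment"))
    if f[2]>14: print("stop");break
robot.pause(.2);o=robot.get_obs();print(o["time_s"],loc(o,"force",f0),o["tcp_pos"])
```

```text
26.7333 0.003932537098963438 [495.2383974  179.45724028 121.09281792]
120.0 [495.15 179.41 120.01] [ 0.49 -0.66  0.1 ] [ 0.02 -0.01  0.08]
119.0 [495.06 179.37 118.92] [-0.34 -0.24 -0.12] [-0.06 -0.03  0.05]
118.0 [495.07 179.37 117.93] [ 0.37 -0.75  0.28] [ 0.02 -0.04  0.01]
117.0 [495.08 179.37 116.91] [ 0.62 -0.66 -0.42] [ 0.01 -0.01 -0.03]
116.0 [495.04 179.38 115.9 ] [ 0.05 -1.32 -0.13] [-0.03 -0.   -0.04]
115.0 [495.41 179.42 115.24] [ 0.53 -0.96  2.24] [-0.07 -0.02  0.04]
114.0 [495.46 179.46 114.29] [-0.59 -0.98  4.17] [-0.08 -0.03 -0.01]
113.0 [495.3  179.39 113.08] [ 0.3  -1.45  3.13] [-0.17 -0.12  0.03]
112.0 [495.11 179.36 111.9 ] [ 0.22 -1.99  3.6 ] [-0.21 -0.05  0.01]
111.0 [495.04 179.35 110.86] [ 0.01 -1.24  2.89] [-0.15 -0.02  0.01]
110.0 [495.06 179.35 109.88] [ 0.63 -2.11  4.66] [-0.2  -0.02  0.03]
109.0 [495.03 179.36 108.86] [ 1.47 -2.04  2.77] [-0.22 -0.08 -0.03]
108.0 [495.05 179.33 107.89] [ 0.39 -1.54  4.47] [-0.26 -0.09 -0.04]
107.0 [495.09 179.35 106.93] [ 0.09 -1.36  2.62] [-0.25 -0.09  0.01]
106.0 [495.05 179.32 105.88] [-0.35 -2.28  3.63] [-0.24 -0.1   0
[... 340 characters left out ...]
01  0.04]
101.8 [495.11 179.37 101.77] [ 0.81 -2.28  3.03] [-0.35  0.    0.02]
101.4 [495.13 179.39 101.38] [ 0.28 -1.48  2.59] [-0.36 -0.06 -0.04]
101.0 [495.25 179.34 101.16] [-0.13 -2.6   4.68] [-0.43  0.01 -0.  ]
100.6 [495.52 179.4  101.09] [-0.73 -2.76  5.64] [-0.47  0.03 -0.  ]
100.2 [495.68 179.39 101.02] [-0.59 -3.16  9.59] [-0.52  0.2  -0.05]
99.8 [495.95 179.41 100.94] [-0.49 -3.49 10.93] [-0.59  0.24 -0.04]
99.4 [496.24 179.51 100.89] [-1.23 -3.43 12.86] [-0.55  0.29 -0.01]
99.0 [496.5  179.57 100.87] [-1.86 -2.47 13.89] [-0.63  0.27 -0.02]
98.6 [496.58 179.59 100.82] [-2.23 -4.03 16.38] [-0.67  0.43  0.04]
stop
34.1833 [-1.56 -3.01 16.38] [496.56427692 179.57643121 100.82151473]
```

The filter stopped on the seat at tip z ≈ 101, as expected. Next I'll back off, check the height of the filter top, and go round behind the shield.

Run:
```python
from h import *
import pickle
PI=np.pi
W=np.array([494.6,179.3]); Hg=W+40*ex
robot.servo_line([*(W+ex),104],rate=40)
robot.servo_line([*(W-25*ex),225],rate=150)
w=cam("wrist");c=proj(w,[[*(W-.5*ey),101]])[0];print("filter px",c)
P=np.array([depth(w,[c+[i,j]])[0] for i in range(-3,4,2) for j in range(-3,4,2)]);print("top z",np.median(P[:,2]),P[:,2].round(1))
t=cam("top");E=[[*(Hg+41*ex+s*ey),173] for s in(-30,0,30)];print(proj(t,E).round(1))
for d in range(20,60,4): print(d,[depth(t,[proj(t,[[*(Hg+d*ex+s*ey),173]])[0]])[0].round(0).tolist() for s in(-15,15)])
robot.servo_line([*(Hg+75*ex),215],rate=150)
robot.servo_line([*(Hg+75*ex),154],rate=100)
o=robot.get_obs();print(o["time_s"],o["tcp_pos"],o["opening"],o["force"])
s=cam("scene");pickle.dump((w,t,s),open("w4.pkl","wb"));save(s,"s4",(190,80,370,220),4)
```

```text
filter px [257.9255297  154.30155037]
top z 101.65639982298734 [100.2 102.4 101.9 102.1 101.6 101.1 102.8 101.6 101.5 102.  101.7 102.
 101.2 101.9 101.1 101.4]
[[158.8 198.1]
 [146.1 201.5]
 [133.4 204.9]]
20 [[560.0, 187.0, 149.0], [552.0, 217.0, 148.0]]
24 [[558.0, 180.0, 184.0], [550.0, 209.0, 183.0]]
28 [[562.0, 181.0, 185.0], [555.0, 211.0, 178.0]]
32 [[567.0, 183.0, 180.0], [559.0, 213.0, 176.0]]
36 [[571.0, 185.0, 176.0], [563.0, 213.0, 178.0]]
40 [[575.0, 187.0, 174.0], [567.0, 215.0, 175.0]]
44 [[596.0, 208.0, 87.0], [587.0, 240.0, 84.0]]
48 [[601.0, 210.0, 83.0], [591.0, 241.0, 85.0]]
52 [[605.0, 212.0, 81.0], [595.0, 242.0, 86.0]]
56 [[608.0, 211.0, 87.0], [600.0, 243.0, 86.0]]
37.3833 [605.37265067 211.30655567 154.66268982] 0.0005644062533258869 [ 0.08307628 -0.80555563 -0.28485894]
```

View pics/s4.png

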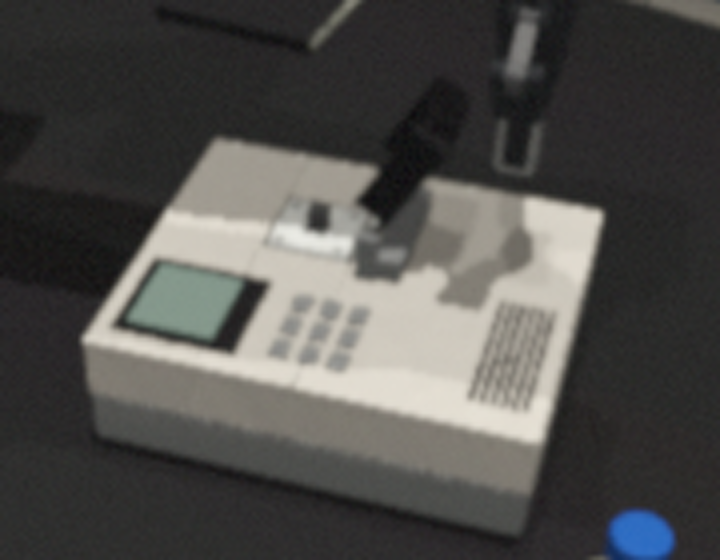

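The filter stands upright and home at (318,215), with its top at about 101 mm. The shield edge is where expected, with the closed fingers behind it at (517,150). I'll now push slowly, watching the force.

Run:
```python
from h import *
Hg=np.array([494.6,179.3])+40*ex
f0=robot.get_obs()["force"].copy()
d=75;peak=0
robot.servo_line([*(Hg+56*ex),154],rate=60);d=56
while d>-18:
    d-=3
    robot.servo_line([*(Hg+d*ex),154],rate=35)
    o=robot.get_obs();f=loc(o,"force",f0);print(d,round((o["tcp_pos"][:2]-Hg)@ex,1),f)
    peak=max(peak,np.linalg.norm(f))
    if peak>10: print("stop");break
print(o["time_s"],peak)
import pickle
s=cam("scene");pickle.dump(s,open("s5.pkl","wb"));save(s,"s5",(190,80,370,220),4)
```

```text
53 53.0 [-0.28 -1.19  0.39]
50 51.5 [ 3.46  0.51 -0.29]
47 49.6 [ 4.52 -0.98  3.05]
44 47.8 [ 5.76 -0.61  5.32]
41 45.0 [ 6.01 -1.06  5.21]
38 41.3 [ 5.96 -0.82  4.96]
35 37.5 [3.94 0.61 3.9 ]
32 32.6 [ 3.15 -0.87  3.64]
29 28.5 [ 3.14 -0.18  3.1 ]
26 25.3 [ 3.05 -0.2   3.35]
23 22.3 [ 1.98 -0.48  2.62]
20 19.3 [1.91 0.21 1.1 ]
17 16.4 [2.03 0.01 1.77]
14 13.9 [ 2.82 -0.34  2.33]
11 10.7 [ 1.16 -0.96  2.19]
8 7.2 [ 1.25 -0.28  1.5 ]
5 4.0 [ 0.48 -0.51  0.42]
2 1.1 [ 0.08  0.31 -1.05]
-1 -1.8 [-0.    0.27  0.4 ]
-4 -4.7 [-0.64 -0.84  0.6 ]
-7 -7.7 [-0.15 -0.32  0.18]
-10 -10.7 [-0.37 -0.46 -0.01]
-13 -13.6 [-0.87  0.27  1.04]
-16 -16.4 [-0.45 -0.5   0.66]
-19 -19.3 [-0.74 -0.79  1.09]
44.15 8.0242008947932
```

View pics/s5.png

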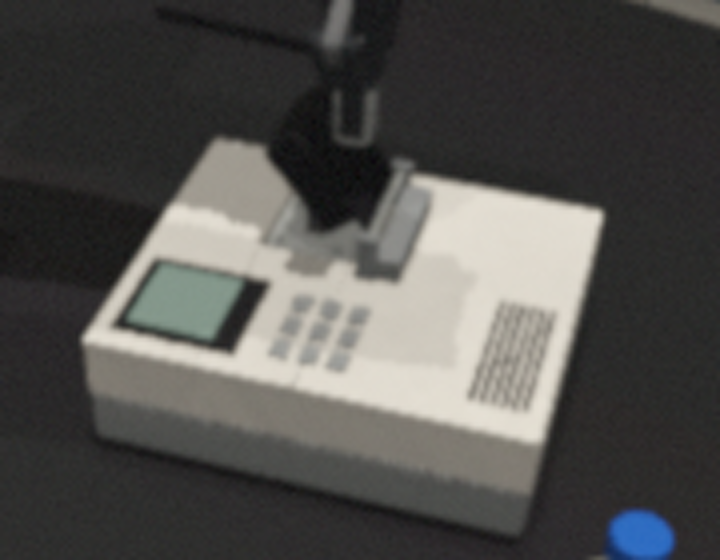

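The shield is past its snap point and falling (its edge is near (290,160)), with no force left on the finger. I'll retreat, wait and check.

Run:
```python
from h import *
W=np.array([494.6,179.3]);Hg=W+40*ex
robot.servo_line([*(Hg+20*ex),235],rate=120)
robot.pause(2.0)
w=cam("wrist");s=cam("scene");t=cam("top")
for d in(-10,-30,-50,-65,-74): print(d,[depth(t,[proj(t,[[*(Hg+d*ex+y*ey),112]])[0]])[0][2].round(1) for y in(-20,0,20)],[depth(s,[proj(s,[[*(Hg+d*ex+y*ey),112]])[0]])[0][2].round(1) for y in(-20,0,20)])
o=robot.get_obs();print(o["time_s"],o["tcp_pos"],o["force"])
save(s,"s6",(100,80,370,290),2.9)
```

```text
-10 [np.float64(116.3), np.float64(113.0), np.float64(110.4)] [np.float64(110.3), np.float64(111.0), np.float64(109.7)]
-30 [np.float64(113.3), np.float64(111.4), np.float64(112.4)] [np.float64(111.1), np.float64(110.9), np.float64(109.7)]
-50 [np.float64(109.1), np.float64(114.3), np.float64(111.9)] [np.float64(111.5), np.float64(108.9), np.float64(111.1)]
-65 [np.float64(108.8), np.float64(116.1), np.float64(112.1)] [np.float64(110.6), np.float64(111.8), np.float64(114.2)]
-74 [np.float64(113.4), np.float64(111.4), np.float64(107.4)] [np.float64(83.1), np.float64(83.2), np.float64(83.0)]
47.25 [552.24712951 195.93098518 235.01227283] [ 0.28944439 -0.57600943 -0.06744115]
```

View pics/s6.png

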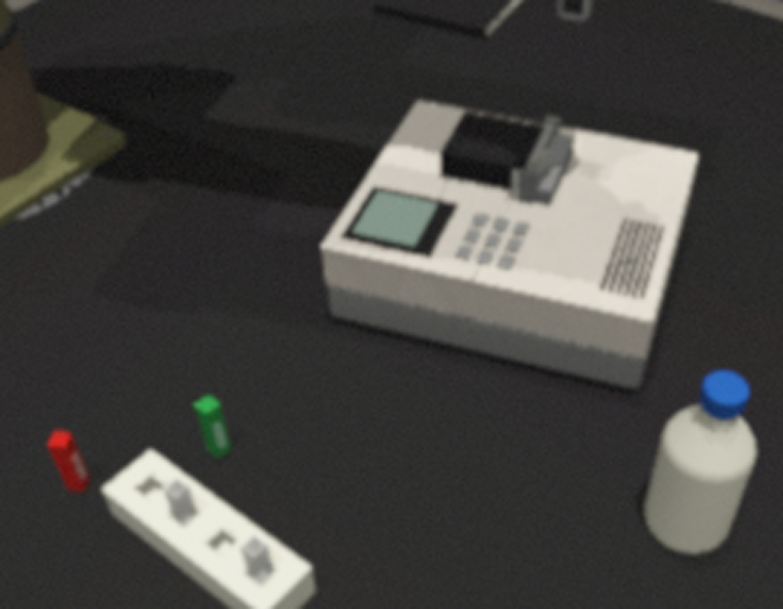

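The shield is flat and shut over the well at (490,150), level at about 111 mm. The red and green blocks, both cuvettes and the bottle are where they were. I'm handing in.

```bash
python3 -c "
from h import *
print(robot.finish_job(),robot.get_obs()['time_s'])"
```

```text
the job is handed in; nothing more can be done
the job is handed in; nothing more can be done
```

The filter is home in the well and the light shield is shut over it. I handed the job in at about 47 s on the robot clock, against the 72 s limit.

- **Filter:** I took the dark filter from the nearest rack slot and lowered it about 21 mm into the well, with its windows facing front and back. I then let go and pressed on its flat top with the closed fingers until it stopped on the seat. The stop was clear: finger height 101 mm, which is 16 mm above the deck, with drag of about 3–5 N on the way and a peak of about 16 N. A depth reading then gave about 101.7 mm for the top; the 0.7 mm difference is within camera error.
- **Shield:** I pushed it from behind with a peak force of about 8 N. The force fell to zero as it passed the snap point, and it closed by itself without being pushed onto its stop. The final depth readings show it flat at about 111 mm across the well.
- **Other things:** The last picture shows the cuvettes, the red and green look-alikes and the wash bottle where they were, and the arm clear of everything.

No final check failed. The wrist and overhead cameras disagreed by about 4 mm on where the filter stood in the rack. I used the wrist reading, which agreed with the rack's outline.

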